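Clear the pile on the battery repair bench

TASK

Take the pile on the repair bench apart from the top, one piece at a time, and put each piece in its own place before taking the next: the steel collar over the upright post, down on its base; the rubber puck flat in the round steel dish; the block of three cells flat in the middle bay of the open battery case; and last the charger flat in the wooden tray. Set the pieces down rather than dropping them, let go of each, and leave the small screw jar and the loose dark washer where they are.

Things in the scene. Friction and masses are not known exactly. Their poses are not given: they have to be found in the camera images.
- collar_mid (a point): Plain steel collar (short thick ring), outer diameter 40, hole 26, height 16 mm, axis upright, on top of the pile, on the rubber puck. The point is its centre, half-way up (8 mm above its underside). Its z axis points up. About 80 g.
- buffer_mid (a point): Black rubber puck (buffer), a plain solid disc 54 mm across and 18 mm thick, lying flat in the pile between the collar and the cell block. The point is its centre, half-way up (9 mm above its underside). Its z axis points up. About 55 g.
- cells_mid (a point): Cell block: three white-wrapped battery cells side by side between grey end holders, a rigid block 84 (x) x 56 (y) x 24 (z) mm, lying flat in the pile on the charger. The point is its centre, half-way up (12 mm above its underside); x along its length, y across its width, z up; a half turn about z makes no difference. About 160 g.
- charger_mid (a point): Charger: plain black power brick with a small red lamp near one end of its top, 150 (x) x 62 (y) x 34 (z) mm, the bottom of the pile, lying flat on the table. The point is its centre, half-way up (17 mm above its underside); x along its length, y across its width, z up; either way round will do. About 400 g.
- post: Fixed steel post, diameter 10 mm, standing on a round aluminium base 66 mm across and 8 mm thick; the post's top is 42 mm above the table. Place of the collar, whose underside comes to rest 8 mm above the table. Origin on the post's axis at table height, z up.
- dish: Fixed round shallow dark steel parts dish, outside 86, inside about 74 mm across; its floor is 4 mm and its rim 8 mm above the table. Place of the rubber puck. Origin at its centre at table height, z up.
- case: Fixed open black plastic battery case, a long shallow shell 230 (x) x 100 (y) x 12 mm with two cross walls that make three bays. The middle bay, 104 (x) x 78 (y) mm inside, is the place of the cell block: its floor is 4 mm, the walls' tops 12 mm above the table. The end bays hold small screws and contacts. Origin at the centre of the middle bay at table height; x along the case, z up.
- tray: Fixed shallow wooden tray, 194 (x) x 104 (y) mm outside, 174 x 84 mm inside; its floor is 5 mm, its rim 11 mm above the table. Place of the charger. Origin at its centre at table height; x along its length, z up.
- jar: Small closed clear screw jar with a white cap, 34 mm across, 42 mm high, loose, standing among the things; not to be moved. Origin at the centre of its underside, z up.
- washer: Dark steel washer lying flat on the table among the things, 38 mm across, hole 16 mm, 6 mm thick, loose; not to be moved. Origin at the centre of its underside, z up.
Not all that is in view belongs to the job. Leave any purple or yellow look-alike of the part that bears charger_mid alone.

How it is judged:
By the outcome, as a careful person would: the job done as asked, in the order asked, and still so for the second after the job is handed in, with the robot touching nothing.
It also fails if it takes over 122 s, if anything falls off the work surface, if the arm or the gripper's body presses on something with over 40 N, if the wrist force passes 120 N, or if a joint passes its speed limit or range.

ROBOT

A 7-joint arm with a two-finger parallel gripper is mounted at the origin on the work surface. World frame = base frame: x ahead of the robot, y to its left, z up, the work surface at z = 0. Lengths are in m, angles in rad, forces in N, time in s.
With the tool pointing down it reaches from about 0.425 to 0.875 m from the base axis. Payload 8.4 kg.
Tool frame: the origin (TCP) lies between the finger pads; the fingertips stand 14 mm ahead of it and the grasp point (between the pads) lies 5 mm behind it (robot.finger_overhang is the distance from the TCP to the fingertips, in m); z points along the fingers, y is the line along which they close (so a half turn about z gives the same grasp; the last joint's range is limited). The gripper opens to 85 mm and grips with 20 to 120 N. Pads are 22 mm wide; open, the fingers measure 114 mm over their backs; the gripper's body (76 mm by 85 mm) begins 54 mm behind the grasp point. The pads swing forward as they close: fully open they stand 13 mm farther back than shut.
Start: joints at [-1.317, 0.333, 0.04, 1.465, -0.013, 1.343, -0.059], TCP at [0.225, 0.61, 0.245] pointing down, gripper open.
Joint ranges: [-2.58, 2.58], [-0.38, 2.09], [-1.3, 1.39], [0.25, 2.4], [-1.5, 4.64], [0.08, 2.09], [-2.65, 2.65]. Speed limits (rad/s): [2.22, 2.22, 2.79, 2.79, 3.14, 3.14, 3.14].

INTERFACE

Orientations are given as [roll, pitch, yaw] about the fixed x, y, z axes, in that order (R = Rz(yaw) Ry(pitch) Rx(roll)).
In Python, from plant import robot, cams, hand_in, nets gives the robot as it stands.
- The arm moves only by the tool apply_moves, never from a script. Its argument "commands" is a list of rows, each a list of 6 numbers: the shift along the tool's x, y, z in m, then the turn, a rotation vector about the tool's x, y, z in degrees. A call has 1 to 20 rows; each row is the pose to reach, as a shift and turn from the pose commanded when the call began, along the tool's axes at that moment; what a row does not reach only later rows make up. A row lasts 1/8 s, in which the tool goes at most 62.5 mm and 10.7 degrees, less where a joint would pass 70% of its speed; a pose out of reach is approached as far as the arm can. A call with a gripper value outside its range is refused whole. "grip" is the opening in per cent of the stroke, from 0 (shut) to 100 (fully open), set as the call begins (left out, the last holds). The fingers move at their own pace and stop on an object; "squeeze" is the grip in N (left out, the last holds). Time passes only in rows, so rows that repeat a pose let the fingers close. It gives the time, the measured TCP pose, the force, the opening and the grip force at its end, in the units of the state.
- robot.sense(): the state, without advancing time (a new reading comes with each control period).
- cams.camera(name): name is "side" or "top" or "wrist"; returns a dict with "pixels" (420x560x3 uint8, blue, green, red), "depth" (420x560 float32, m along the optical axis (not along the pixel's ray), 0 where there is no reading), "fovy" (degrees; the focal length in pixels is half the picture's height over the tangent of half this angle, whatever the lens; pixels are square), "cx", "cy" (the principal point, pixels), "pose" (4x4, takes a point from camera to world coordinates). Camera axes: x right, y up, looking along -z (the intrinsics and any distortion apply to the point x, -y, -z); pixel columns grow to the right and rows downward; lengths in m; the calibration is good to about 2 mm. A picture is of the moment at which its call begins.
- hand_in(): hands the job in; it is judged then, once.
Trained networks look in a picture, given as the dict that the camera call returned (one of the last four; its "shot" number tells which), for a name from the list of things; names that differ only in an ending like _2 or _b are one class to them, and where a whole thing is asked for, a point or a joint stands for the part that bears it (a point fixed in the world has none). Each returns a list of dicts, best first, with "score" (0 to 1); they miss things now and then, are a little off and sometimes report something else, mostly with a low value. They report only what shows in the picture. A call takes as long as a camera call. They do not tell look-alikes from the thing itself.
- nets.boxes_of(picture, query): "position" ([row, column] in pixels, amid what is visible of it).
- nets.place_of(picture, query): "position" ([row, column] in pixels: a listed point, or the origin of a listed thing).
The state is a dict: "time_s": time; "joints": joint angles; "joint_velocities": joint speeds; "joint_torque": joint torques, N m; "ee_pos": TCP position; "eef_rot": TCP orientation; "ft_force": force on the tool from outside, world axes, zero at the start; "moment": the same for the moment, N m; "finger_gap": finger opening in m; "gripper_force": force on a finger pad.
Only numpy, scipy, OpenCV 4.12 (cv2) and the standard library are available. Lean on these libraries where they do the work, as an engineer would, in place of code of your own. Each camera call takes 0.05 s, during which the arm holds its last target. There are 200 camera calls.

## Working session

There is one attempt and no reset: what is moved stays moved. The work goes in short steps, Python scripts to look and compute and a tool call to move; the robot and the scene stay as the last step left them, time stands still between calls to the robot, and variables do not carry over. Pictures are saved under pics/ and viewed, at most 14 in all, crops included, and the job is handed in when it is done.

Besides the shell and the picture viewer there is one more tool, called after "Emit:" as name(argument=value, ...) on one line, values as JSON. apply_moves: Moves the arm, as the interface text tells. Its arguments: {"type":"object","properties":{"commands":{"type":"array"},"grip":{"type":"number"},"squeeze":{"type":"number"}},"required":["commands"]}

```bash
mkdir -p pics; ls; cat > h.py <<'E'
import numpy as np, cv2
from plant import robot, cams, hand_in, nets
def ray(c,p):
    f=c["pixels"].shape[0]/2/np.tan(np.radians(c["fovy"])/2)
    return np.array([(p[1]-c["cx"])/f, -(p[0]-c["cy"])/f, -1.0])
def at(c,p,d):  # point at depth d
    return c["pose"][:3,:3]@(ray(c,p)*d)+c["pose"][:3,3]
def depth(c,p,r=2):
    i,j=int(round(p[0])),int(round(p[1])); w=c["depth"][max(i-r,0):i+r+1,max(j-r,0):j+r+1]; w=w[w>0]
    return np.median(w) if w.size else 0
def atz(c,p,z):
    d=c["pose"][:3,:3]@ray(c,p); o=c["pose"][:3,3]; return o+d*(z-o[2])/d[2]
def cloud(c):
    H,W=c["depth"].shape; f=H/2/np.tan(np.radians(c["fovy"])/2)
    J,I=np.meshgrid(np.arange(W),np.arange(H)); D=c["depth"]
    P=np.stack([(J-c["cx"])/f*D,-(I-c["cy"])/f*D,-D],-1)
    return P@c["pose"][:3,:3].T+c["pose"][:3,3]
E
python3 - <<'E'
from h import *
np.set_printoptions(precision=4,suppress=True)
s=robot.sense(); print(s["time_s"],s["ee_pos"],s["eef_rot"],s["finger_gap"])
c=cams.camera("top"); print({k:c[k] for k in c if k not in("pixels","depth")})
cv2.imwrite("pics/top0.png",c["pixels"])
for q,z in dict(collar_mid=.084,buffer_mid=.067,cells_mid=.046,charger_mid=.017,post=0,dish=0,case=0,tray=0,jar=0,washer=0).items():
    for r in nets.place_of(c,q)[:3]:
        p=r["position"]; print(q,round(r["score"],2),np.round(p,1),"surf",at(c,p,depth(c,p)),"atz",atz(c,p,z)[:2])
E
```

```text
pics
0.0 [0.2245 0.6095 0.2444] [-3.14    0.0001  2.7887] 0.08515328525656168
{'fovy': 48.23835678412587, 'cx': 284.98712474235947, 'cy': 204.89607744280883, 'pose': array([[ 0.0046,  0.9897, -0.1431,  0.2545],
       [-1.    ,  0.0033, -0.0092, -0.0771],
       [-0.0087,  0.1432,  0.9897,  1.2936],
       [ 0.    ,  0.    ,  0.    ,  1.    ]]), 'shot': 1}
collar_mid 0.5 [210.9 385. ] surf [ 0.4155 -0.3269  0.0772] atz [ 0.4146 -0.3255]
cells_mid 0.91 [213.1 383.8] surf [ 0.4082 -0.3213  0.0889] atz [ 0.4137 -0.33  ]
charger_mid 0.89 [285.5 383.5] surf [ 0.2223 -0.3268  0.0335] atz [ 0.2219 -0.33  ]
charger_mid 0.84 [209.4 378. ] surf [ 0.4176 -0.3063  0.09  ] atz [ 0.4275 -0.3202]
charger_mid 0.67 [243.5 438.8] surf [ 0.3338 -0.4771  0.034 ] atz [ 0.3348 -0.4825]
post 0.6 [137.  202.3] surf [0.6341 0.1701 0.0077] atz [0.6364 0.1716]
dish 0.75 [155.3 251.7] surf [0.5825 0.0297 0.0028] atz [0.5832 0.0299]
dish 0.69 [131.2 339.5] surf [ 0.6529 -0.2188  0.0044] atz [ 0.6543 -0.2193]
dish 0.3 [202.4 319.2] surf [ 0.449  -0.1603 -0.0002] atz [ 0.449  -0.1603]
case 0.93 [154.9 252.4] surf [0.5836 0.0277 0.003 ] atz [0.5844 0.0279]
tray 0.9 [212.4 152.4] surf [0.4186 0.3029 0.0053] atz [0.4193 0.3045]
jar 0.51 [203.6 203.9] surf [0.4383 0.1536 0.0425] atz [0.4445 0.1614]
jar 0.4 [205.7 386. ] surf [ 0.4292 -0.3298  0.0773] atz [ 0.4403 -0.3459]
washer 0.53 [201.8 320.8] surf [ 0.4501 -0.1645  0.0041] atz [ 0.4507 -0.1648]
```

View pics/top0.png

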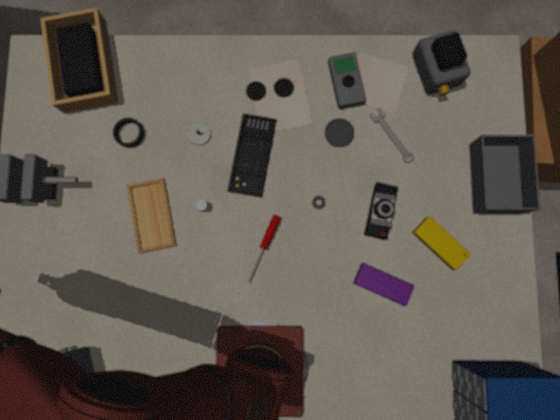

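```bash
python3 - <<'E'
from h import *
np.set_printoptions(precision=4,suppress=True)
c=cams.camera("top"); P=cloud(c); np.save("P.npy",P)
b=c["pixels"][150:270,330:450]; cv2.imwrite("pics/crop0.png",cv2.resize(b,None,fx=5,fy=5,interpolation=cv2.INTER_CUBIC))
def rect(box,zlo,zhi,n):
    x0,x1,y0,y1=box
    m=(P[...,0]>x0)&(P[...,0]<x1)&(P[...,1]>y0)&(P[...,1]<y1)&(P[...,2]>zlo)&(P[...,2]<zhi)
    m=cv2.morphologyEx(m.astype(np.uint8),cv2.MORPH_OPEN,np.ones((2,2),np.uint8)); 
    q=P[m>0]; 
    if len(q)<5: print(n,len(q)); return
    r=cv2.minAreaRect((q[:,:2]*1000).astype(np.float32)); print(n,len(q),"rect",np.round(r[0],1),np.round(r[1],1),round(r[2],1),"mean",q.mean(0))
B=(.30,.52,-.45,-.22)
rect(B,.084,.12,"collar"); rect(B,.068,.084,"puck"); rect(B,.050,.064,"cells"); rect(B,.028,.040,"charger")
rect((.52,.72,-.12,.16),.009,.016,"case")
rect((.3,.54,.18,.43),.008,.016,"tray")
rect((.58,.72,-.28,-.15),.0055,.012,"dish")
rect((.58,.70,.12,.23),.005,.012,"postbase")
rect((.58,.70,.12,.23),.025,.05,"post")
rect((.38,.50,.12,.2),.03,.05,"jar")
rect((.42,.50,-.2,-.12),.003,.015,"washer")
E
```

```text
collar 117 rect [ 419.5 -328.3] [41.1 35.4] 89.7 mean [ 0.419  -0.3273  0.0874]
puck 192 rect [ 423.5 -322.5] [45.7 51. ] 75.7 mean [ 0.4222 -0.3209  0.0782]
cells 284 rect [ 340.1 -239. ] [ 92.2 354.5] 42.4 mean [ 0.4168 -0.3231  0.0604]
charger 772 rect [ 387.5 -252.2] [191.7 395.7] 11.4 mean [ 0.4015 -0.3552  0.0413]
case 402 rect [607.5  23.9] [ 97.2 184.7] 79.8 mean [0.6229 0.0201 0.0091]
tray 519 rect [322.1 184. ] [501.5 198.6] 53.9 mean [0.4064 0.3029 0.0165]
dish 63 rect [ 650.3 -220.7] [76.1 80.6] 2.0 mean [ 0.6497 -0.2144  0.0055]
postbase 254 rect [455.5  73.3] [498.2  62.3] 29.7 mean [0.6408 0.1774 0.0125]
post 17 rect [453.1  56.6] [478.7   9.2] 32.8 mean [0.622  0.165  0.1043]
jar 112 rect [435.2 161.8] [27.7 27.2] 88.7 mean [0.4345 0.1603 0.0382]
washer 89 rect [ 449.4 -159. ] [33.6 33.8] 5.1 mean [ 0.4492 -0.1581  0.0046]
```

View pics/crop0.png

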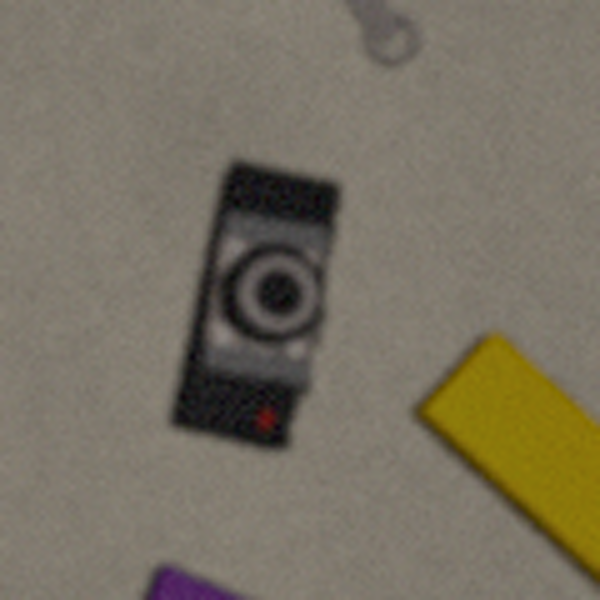

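The top view shows the pile (row 208, col 382), post (132,199), dish (132,340), case (155,252), tray (215,152), jar (206,202) and washer (202,319). The purple and yellow bricks are decoys. Depth heights agree with the stack (34/58/76/92 mm). Next I go above the pile for a closer look.

```bash
cat >> h.py <<'E'
from scipy.spatial.transform import Rotation as Ro
def go(*wps):  # each: x,y,z,yaw_deg -> row in tool axes from the present pose
    s=robot.sense(); R0=Ro.from_euler("xyz",s["eef_rot"]); p0=np.array(s["ee_pos"])
    for x,y,z,w in wps:
        d=R0.inv().apply(np.array([x,y,z])-p0)
        r=(R0.inv()*Ro.from_euler("xyz",[180,0,w],degrees=True)).as_rotvec(degrees=True)
        print("row",np.round(d,4).tolist(),np.round(r,2).tolist())
def st():
    s=robot.sense(); print("t",round(s["time_s"],2),"tcp",np.round(s["ee_pos"],4),"rpy",np.round(np.degrees(s["eef_rot"]),2),"gap",round(s["finger_gap"],4),"gf",np.round(s["gripper_force"],1),"F",np.round(s["ft_force"],1))
E
python3 - <<'E'
from h import *
go((.48,.30,.30,168),(.54,0,.30,168),(.415,-.33,.28,168))
E
```

```text
row [-0.3468, -0.2026, -0.0547] [-0.0, -0.0, -8.21]
row [-0.5067, -0.4634, -0.0547] [-0.0, -0.0, -8.21]
row [-0.5035, -0.8162, -0.0347] [-0.0, -0.0, -8.21]
```

Emit:
apply_moves(commands=[[-0.347,-0.203,-0.055,0,0,-8.2],[-0.347,-0.203,-0.055,0,0,-8.2],[-0.347,-0.203,-0.055,0,0,-8.2],[-0.347,-0.203,-0.055,0,0,-8.2],[-0.347,-0.203,-0.055,0,0,-8.2],[-0.347,-0.203,-0.055,0,0,-8.2],[-0.507,-0.463,-0.055,0,0,-8.2],[-0.507,-0.463,-0.055,0,0,-8.2],[-0.507,-0.463,-0.055,0,0,-8.2],[-0.507,-0.463,-0.055,0,0,-8.2],[-0.507,-0.463,-0.055,0,0,-8.2],[-0.504,-0.816,-0.035,0,0,-8.2],[-0.504,-0.816,-0.035,0,0,-8.2],[-0.504,-0.816,-0.035,0,0,-8.2],[-0.504,-0.816,-0.035,0,0,-8.2],[-0.504,-0.816,-0.035,0,0,-8.2],[-0.504,-0.816,-0.035,0,0,-8.2],[-0.504,-0.816,-0.035,0,0,-8.2],[-0.504,-0.816,-0.035,0,0,-8.2],[-0.504,-0.816,-0.035,0,0,-8.2]])

```text
time_s: 3.1
ee_pos: [0.4164, -0.3286, 0.2803]
eef_rot: [3.141, 0.0, 2.934]
ft_force: [0.8, -1.0, -0.1]
finger_gap: 0.0855
gripper_force: 0.0
```

```bash
cat >> h.py <<'E'
def rect(P,box,zlo,zhi,n,k=2):
    x0,x1,y0,y1=box
    m=(P[...,0]>x0)&(P[...,0]<x1)&(P[...,1]>y0)&(P[...,1]<y1)&(P[...,2]>zlo)&(P[...,2]<zhi)
    if k: m=cv2.morphologyEx(m.astype(np.uint8),cv2.MORPH_OPEN,np.ones((k,k),np.uint8))
    nl,L,S,_=cv2.connectedComponentsWithStats(m.astype(np.uint8))
    if nl<2: print(n,"none"); return
    q=P[L==1+np.argmax(S[1:,4])]
    r=cv2.minAreaRect((q[:,:2]*1000).astype(np.float32)); e,rad=cv2.minEnclosingCircle((q[:,:2]*1000).astype(np.float32))
    print(n,len(q),"rect",np.round(r[0],1),np.round(r[1],1),round(r[2],1),"circ",np.round(e,1),round(rad,1),"mean",np.round(q.mean(0)*1000,1))
E
python3 - <<'E'
from h import *
np.set_printoptions(precision=4,suppress=True)
st(); c=cams.camera("wrist"); print(c["fovy"],c["pose"])
cv2.imwrite("pics/w1.png",c["pixels"])
for q,z in dict(collar_mid=.084,buffer_mid=.067,cells_mid=.046,charger_mid=.017).items():
    for r in nets.place_of(c,q)[:2]:
        p=r["position"]; print(q,round(r["score"],2),np.round(p,1),"surf",at(c,p,depth(c,p)),"atz",atz(c,p,z)[:2])
P=cloud(c);B=(.30,.52,-.45,-.22)
rect(P,B,.086,.10,"collar"); rect(P,B,.071,.081,"puck"); rect(P,B,.053,.063,"cells"); rect(P,B,.028,.040,"charger")
E
```

```text
t 3.1 tcp [ 0.4164 -0.3286  0.2803] rpy [179.97   0.01 168.13] gap 0.0855 gf 0.0 F [ 0.8 -1.  -0.1]
58.29076034166895 [[ 0.2064 -0.9303 -0.3032  0.339 ]
 [ 0.9785  0.1962  0.0643 -0.3122]
 [-0.0003 -0.31    0.9507  0.4106]
 [ 0.      0.      0.      1.    ]]
collar_mid 0.86 [185.3 288.9] surf [ 0.4238 -0.3263  0.0781] atz [ 0.4223 -0.326 ]
buffer_mid 0.91 [184.9 288.5] surf [ 0.4234 -0.3265  0.0779] atz [ 0.4262 -0.327 ]
charger_mid 0.88 [124.4 113.8] surf [ 0.3394 -0.4827  0.0358] atz [ 0.3394 -0.4913]
collar 991 rect [ 393.4 -328.6] [106.6  39.8] 3.7 circ [ 392.8 -319.5] 54.3 mean [ 421.4 -326.5   92.6]
puck 1003 rect [ 403.8 -329.6] [123.   53.5] 8.5 circ [ 400.6 -309.7] 61.7 mean [ 423.4 -325.    76. ]
cells 1378 rect [ 376.7 -318.7] [58.1 76.6] 80.8 circ [ 380.8 -319.9] 42.6 mean [ 393.3 -322.4   59.9]
charger 2255 rect [ 378.4 -305.8] [91.2 58.9] 44.0 circ [ 386.9 -312.2] 47.9 mean [ 369.9 -313.6   36. ]
```

View pics/w1.png

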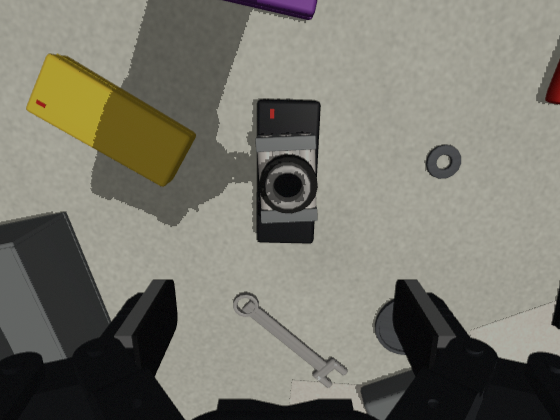

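The collar shows at (187,288) and the puck under it, with the cells and charger aligned with the image columns. The washer is at (161,443). I'll measure where the open fingertips are relative to the TCP, and the collar centre more tightly.

```bash
python3 - <<'E'
from h import *
np.set_printoptions(precision=4,suppress=True)
print(robot.finger_overhang)
c=cams.camera("wrist");P=cloud(c);s=robot.sense()
R0=Ro.from_euler("xyz",s["eef_rot"]); T=R0.inv().apply(P.reshape(-1,3)-s["ee_pos"]).reshape(P.shape)
m=(c["depth"]>0)&(P[...,2]>.2); q=T[m]
for sg in(1,-1):
    a=q[(q[:,1]*sg>.03)]; print("tip z max",np.percentile(a[:,2],[90,97,99,99.9]), "y at tip",np.percentile(a[a[:,2]>np.percentile(a[:,2],97)][:,1],[2,50,98]),"x",np.percentile(a[a[:,2]>np.percentile(a[:,2],97)][:,0],[2,50,98]))
# collar/puck: tight local fits
W=P[150:225,245:330].reshape(-1,3)
for n,z in(("collar",.0926),("puck",.0765)):
    a=W[abs(W[:,2]-z)<.003]; a=a[np.hypot(*(a[:,:2]-np.median(a[:,:2],0)).T)<.034]
    t=R0.inv().apply(a-s["ee_pos"]); e=np.percentile(t[:,:2],[1.5,98.5],axis=0); print(n,"extent",e[1]-e[0],"centre",R0.apply([*e.mean(0),0])+s["ee_pos"])
E
```

```text
0.014
tip z max [-0.0179 -0.0082 -0.0044 -0.0011] y at tip [0.0425 0.0429 0.0496] x [-0.0103  0.0031  0.0112]
tip z max [-0.0185 -0.0083 -0.0045 -0.0014] y at tip [-0.0522 -0.0426 -0.0422] x [-0.0101  0.0031  0.011 ]
collar extent [0.037  0.0366] centre [ 0.4207 -0.3275  0.2804]
puck extent [0.0505 0.0502] centre [ 0.4236 -0.3274  0.2804]
```

Emit:
apply_moves(commands=[[-0.004,0.0025,0.06,0,0,0],[-0.004,0.0025,0.12,0,0,0],[-0.004,0.0025,0.14,0,0,0],[-0.004,0.0025,0.14,0,0,0]], grip=62, squeeze=30)

```text
time_s: 3.9
ee_pos: [0.4192, -0.3277, 0.1391]
eef_rot: [3.142, -0.003, 2.932]
ft_force: [0.7, -0.7, 0.2]
finger_gap: 0.0531
gripper_force: 0.0
```

```bash
cat >> h.py <<'E'
def tips(c):
    P=cloud(c);s=robot.sense();R0=Ro.from_euler("xyz",s["eef_rot"]); T=R0.inv().apply(P.reshape(-1,3)-s["ee_pos"]).reshape(P.shape)
    g=s["finger_gap"]/2
    for sg in(1,-1):
        m=(c["depth"]>0)&(abs(T[...,0])<.012)&(T[...,1]*sg>g-.003)&(T[...,1]*sg<g+.014)&(T[...,2]<.03)&(T[...,2]>-.05); a=T[m]
        print("tips gap",s["finger_gap"],a.shape,np.percentile(a[:,2],[90,97,99,99.9]))
E
python3 - <<'E'
from h import *
np.set_printoptions(precision=4,suppress=True)
st(); c=cams.camera("wrist"); cv2.imwrite("pics/w2.png",c["pixels"]); tips(c)
P=cloud(c); s=robot.sense();R0=Ro.from_euler("xyz",s["eef_rot"])
T=R0.inv().apply(P.reshape(-1,3)-s["ee_pos"]); W=P.reshape(-1,3)
k=(np.hypot(T[:,0],T[:,1])<.035)&(c["depth"].ravel()>0)
for n,z in(("collar",.092),("puck",.076)):
    t=T[k&(abs(W[:,2]-z)<.003)]; e=np.percentile(t[:,:2],[1.5,98.5],axis=0); print(n,"extent",e[1]-e[0],"centre tool",e.mean(0),"z",np.median(W[k&(abs(W[:,2]-z)<.003)][:,2]))
E
```

```text
t 3.9 tcp [ 0.4192 -0.3277  0.1391] rpy [179.99  -0.18 167.99] gap 0.0531 gf 0.0 F [ 0.7 -0.7  0.2]
tips gap 0.05299484702987574 (3301, 3) [0.0011 0.006  0.0083 0.0102]
tips gap 0.05299484702987574 (3443, 3) [0.0006 0.0058 0.008  0.0103]
collar extent [0.0372 0.0367] centre tool [-0.0003  0.0014] z 0.09330810533754144
puck extent [0.0497 0.0503] centre tool [-0.0024  0.0021] z 0.07772335825371346
```

View pics/w2.png

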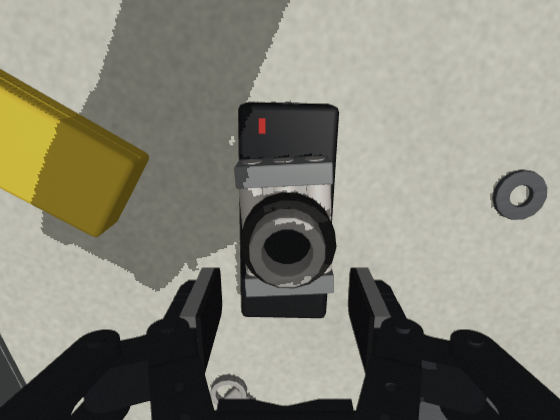

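The collar at (245,288) is between the fingers, offset within 2 mm. The tips are about 9 mm ahead of the TCP at a 53 mm gap. Descend, grip, lift.

Emit:
apply_moves(commands=[[0,0.0015,0.03,0,0,0],[0,0.0015,0.047,0,0,0],[0,0.0015,0.049,0,0,0],[0,0.0015,0.049,0,0,0],[0,0.0015,0.049,0,0,0]])

```text
time_s: 4.58
ee_pos: [0.4208, -0.3272, 0.0922]
eef_rot: [-3.141, 0.001, 2.932]
ft_force: [0.1, 0.2, 0.1]
finger_gap: 0.0526
gripper_force: 0.0
```

Emit:
apply_moves(commands=[[0,0,0,0,0,0],[0,0,0,0,0,0],[0,0,0,0,0,0],[0,0,0,0,0,0]], grip=30)

```text
time_s: 5.08
ee_pos: [0.4207, -0.3271, 0.0923]
eef_rot: [3.141, 0.001, 2.932]
ft_force: [-1.5, 1.7, 7.5]
finger_gap: 0.0385
gripper_force: 29.4
```

```bash
python3 - <<'E'
from h import *
go((.421,-.327,.15,168),(.5,-.16,.20,168),(.637,.172,.20,168))
E
```

```text
row [-0.0003, 0.0002, -0.0577] [0.01, 0.06, -0.02]
row [-0.0428, 0.18, -0.1077] [0.01, 0.06, -0.02]
row [-0.1077, 0.5332, -0.1075] [0.01, 0.06, -0.02]
```

Emit:
apply_moves(commands=[[0,0,-0.02,0,0,0],[0,0,-0.055,0,0,0],[-0.01,0.04,-0.09,0,0,0],[-0.02,0.09,-0.108,0,0,0],[-0.033,0.14,-0.108,0,0,0],[-0.043,0.18,-0.108,0,0,0],[-0.054,0.24,-0.108,0,0,0],[-0.065,0.3,-0.108,0,0,0],[-0.076,0.36,-0.108,0,0,0],[-0.087,0.42,-0.108,0,0,0],[-0.098,0.48,-0.108,0,0,0],[-0.108,0.533,-0.108,0,0,0],[-0.108,0.533,-0.108,0,0,0],[-0.108,0.533,-0.108,0,0,0]])

```text
time_s: 6.82
ee_pos: [0.6368, 0.1715, 0.1991]
eef_rot: [-3.14, -0.0, 2.932]
ft_force: [0.4, 0.2, -1.5]
finger_gap: 0.0386
gripper_force: 30.5
```

```bash
python3 - <<'E'
from h import *
np.set_printoptions(precision=4,suppress=True)
st(); c=cams.camera("wrist"); cv2.imwrite("pics/w3.png",c["pixels"])
for q in("post","collar_mid"):
    for r in nets.place_of(c,q)[:2]:
        p=r["position"]; print(q,round(r["score"],2),np.round(p,1),"surf",at(c,p,depth(c,p)),"atz",atz(c,p,0)[:2])
P=cloud(c); B=(.56,.72,.1,.25)
rect(P,B,.005,.012,"base"); rect(P,B,.036,.048,"posttop",0)
E
```

```text
t 6.83 tcp [0.6368 0.1715 0.1991] rpy [-179.93   -0.01  167.98] gap 0.0386 gf 30.5 F [ 0.4  0.2 -1.5]
post 0.86 [188.1 295.9] surf [0.6418 0.1798 0.0202] atz [0.6472 0.1793]
base 4010 rect [625.1 173.7] [117.5  65.2] 16.6 circ [621.3 183.9] 62.0 mean [645.6 180.6  10.6]
posttop 138 rect [646.1 179.7] [8.8 9.5] 78.0 circ [646.2 179.7] 5.0 mean [645.3 179.8  42.6]
```

View pics/w3.png

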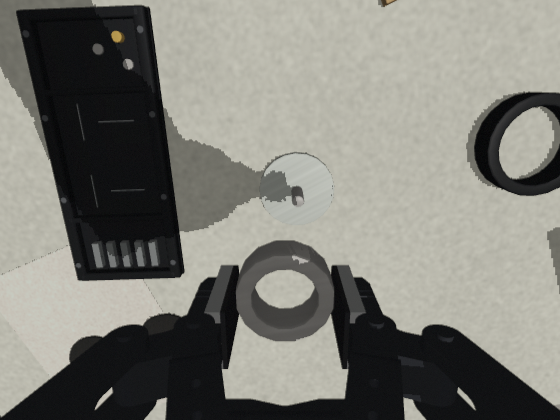

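The post stands at (195,298), and the depth puts its top at (0.646, 0.180, 0.043), as it should be. The collar is held level at (288,286).

Emit:
apply_moves(commands=[[-0.007,0.01,0.03,0,0,0],[-0.007,0.01,0.07,0,0,0],[-0.007,0.01,0.1,0,0,0],[-0.007,0.01,0.13,0,0,0],[-0.007,0.01,0.155,0,0,0],[-0.007,0.01,0.168,0,0,0],[-0.007,0.01,0.17,0,0,0],[-0.007,0.01,0.17,0,0,0]])

```text
time_s: 7.98
ee_pos: [0.6464, 0.1802, 0.0303]
eef_rot: [3.141, 0.001, 2.932]
ft_force: [-0.5, 0.4, -1.1]
finger_gap: 0.0382
gripper_force: 30.5
```

```bash
python3 - <<'E'
from h import *
st(); c=cams.camera("wrist"); tips(c)
E
```

```text
t 7.97 tcp [0.6464 0.1802 0.0303] rpy [1.7996e+02 6.0000e-02 1.6796e+02] gap 0.0382 gf 30.5 F [-0.5  0.4 -1.1]
tips gap 0.03871324915044335 (4643, 3) [0.02071666 0.02162396 0.02848233 0.02936272]
tips gap 0.03871324915044335 (4620, 3) [0.02063635 0.02133318 0.02181889 0.02907372]
```

Emit:
apply_moves(commands=[[0,0,0.003,0,0,0],[0,0,0.0055,0,0,0],[0,0,0.0055,0,0,0]])

```text
time_s: 8.4
ee_pos: [0.646, 0.1804, 0.0243]
eef_rot: [3.141, 0.0, 2.932]
ft_force: [-2.9, -0.1, 4.7]
finger_gap: 0.0383
gripper_force: 30.9
```

Contact at the expected height (Fz up 4.7 N). Release and rise straight up.

Emit:
apply_moves(commands=[[0,0,0,0,0,0],[0,0,0,0,0,0],[0,0,0,0,0,0]], grip=62)

```text
time_s: 8.78
ee_pos: [0.6458, 0.1802, 0.0237]
eef_rot: [-3.141, -0.0, 2.932]
ft_force: [0.2, 0.5, -0.5]
finger_gap: 0.0531
gripper_force: 0.0
```

Emit:
apply_moves(commands=[[0,0,-0.02,0,0,0],[0,0,-0.06,0,0,0],[0,0,-0.12,0,0,0],[0,0,-0.16,0,0,0],[0.01,-0.06,-0.175,0,0,0],[0.02,-0.12,-0.175,0,0,0]], grip=80)

```text
time_s: 9.52
ee_pos: [0.6018, 0.0658, 0.202]
eef_rot: [3.14, 0.004, 2.933]
ft_force: [0.5, -0.7, -1.3]
finger_gap: 0.0682
gripper_force: 0.0
```

```bash
python3 - <<'E'
from h import *
np.set_printoptions(precision=4,suppress=True)
st(); c=cams.camera("wrist"); cv2.imwrite("pics/w4.png",c["pixels"]); P=cloud(c)
for q in("collar_mid","post"):
    for r in nets.place_of(c,q)[:1]:
        p=r["position"]; print(q,round(r["score"],2),np.round(p,1),"atz",atz(c,p,.016)[:2])
rect(P,(.6,.7,.13,.23),.021,.029,"collar top")
t=cams.camera("top"); P=cloud(t)
rect(P,(.6,.7,.13,.23),.018,.032,"collar top(top)",0)
rect(P,(.38,.47,-.39,-.27),.071,.084,"puck top(top)",0)
go((.55,-.12,.2,168),(.424,-.327,.16,168))
E
```

```text
t 9.53 tcp [0.6018 0.0658 0.202 ] rpy [179.9    0.23 168.03] gap 0.0682 gf 0.0 F [ 0.5 -0.7 -1.3]
collar_mid 0.62 [203.9 422.6] atz [0.6469 0.1805]
post 0.93 [197.8 413.3] atz [0.6396 0.1731]
collar top 991 rect [598.5 138.4] [186.6  40.5] 40.2 circ [596.4 140.9] 93.3 mean [645.5 179.4  26.6]
collar top(top) none
puck top(top) 321 rect [ 424.6 -323.5] [50.8 50.8] 2.0 circ [ 424.3 -323.3] 27.1 mean [ 424.3 -323.7   76.4]
row [0.011, -0.1924, 0.0002] [0.1, 0.08, -0.18]
row [0.0906, -0.4214, 0.0397] [0.1, 0.08, -0.18]
```

The collar sits at (0.646, 0.180), with its top at about 25 mm: seated. Now the puck.

Emit:
apply_moves(commands=[[0.004,-0.06,0,0,0,0],[0.008,-0.12,0,0,0,0],[0.011,-0.18,0,0,0,0],[0.03,-0.24,0,0,0,0],[0.052,-0.3,0.01,0,0,0],[0.074,-0.36,0.025,0,0,0],[0.09,-0.42,0.04,0,0,0],[0.09,-0.421,0.05,0,0,0],[0.09,-0.421,0.05,0,0,0]])

```text
time_s: 10.85
ee_pos: [0.4262, -0.3253, 0.1485]
eef_rot: [3.141, -0.001, 2.932]
ft_force: [-0.0, 0.7, -0.6]
finger_gap: 0.0683
gripper_force: 0.0
```

```bash
cat >> h.py <<'E'
def top(c,z,rad,n,tol=.003):  # centre (tool axes) of the level face at height z near the tool axis
    P=cloud(c); s=robot.sense();R0=Ro.from_euler("xyz",s["eef_rot"])
    T=R0.inv().apply(P.reshape(-1,3)-s["ee_pos"]); W=P.reshape(-1,3)
    k=(np.hypot(T[:,0],T[:,1])<rad)&(c["depth"].ravel()>0)&(abs(W[:,2]-z)<tol)
    t=T[k]; e=np.percentile(t[:,:2],[1.5,98.5],axis=0); r=cv2.minAreaRect((t[:,:2]*1000).astype(np.float32))
    print(n,len(t),"extent",np.round(e[1]-e[0],4),"centre tool",np.round(e.mean(0),4),"z",round(float(np.median(W[k][:,2])),4),"rect",np.round(r[0],1),np.round(r[1],1),round(r[2],1))
E
python3 - <<'E'
from h import *
st(); c=cams.camera("wrist"); tips(c); cv2.imwrite("pics/w5.png",c["pixels"])
top(c,.0775,.045,"puck"); top(c,.0595,.07,"cells"); top(c,.036,.12,"charger")
E
```

```text
t 10.85 tcp [ 0.4262 -0.3253  0.1485] rpy [ 1.7999e+02 -7.0000e-02  1.6799e+02] gap 0.0683 gf 0.0 F [-0.   0.7 -0.6]
tips gap 0.06844684085607378 (4797, 3) [-0.00448816  0.00093594  0.00358922  0.00565731]
tips gap 0.06844684085607378 (4168, 3) [-0.00372185  0.00109123  0.00385399  0.00533142]
puck 6399 extent [0.0488 0.0486] centre tool [ 0.003 -0.003] z 0.078 rect [ 2.7 -3. ] [53.1 52.9] 48.1
cells 3962 extent [0.0835 0.0555] centre tool [ 0.0031 -0.0039] z 0.0594 rect [ 2.5 -3.7] [56.  84.6] 87.3
charger 7820 extent [0.1457 0.1416] centre tool [ 0.0022 -0.0445] z 0.0354 rect [  2.5 -46.6] [149.2 146.1] 1.5
```

View pics/w5.png

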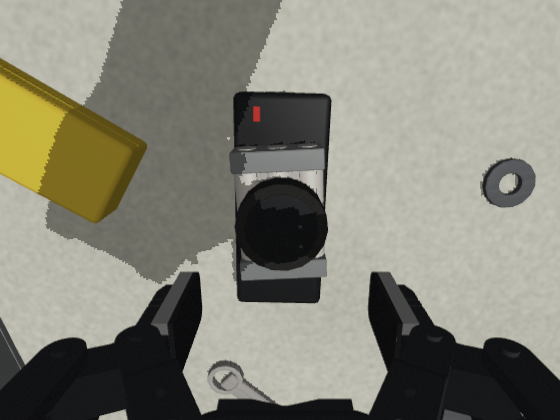

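The puck is at (225,281), and the cell block below it is turned about 3° relative to the tool. Descend and grip with tips about 6 mm above the puck's underside.

Emit:
apply_moves(commands=[[0.003,-0.003,0.04,0,0,0],[0.003,-0.003,0.07,0,0,0],[0.003,-0.003,0.077,0,0,0],[0.003,-0.003,0.077,0,0,0],[0.003,-0.003,0.077,0,0,0]])

```text
time_s: 11.52
ee_pos: [0.4232, -0.3284, 0.0732]
eef_rot: [-3.141, 0.002, 2.933]
ft_force: [-0.9, 0.0, 0.6]
finger_gap: 0.0683
gripper_force: 0.0
```

Emit:
apply_moves(commands=[[0,0,0,0,0,0],[0,0,0,0,0,0],[0,0,0,0,0,0],[0,0,0,0,0,0]], grip=45)

```text
time_s: 12.02
ee_pos: [0.4229, -0.3284, 0.0732]
eef_rot: [3.141, 0.002, 2.932]
ft_force: [-0.9, 2.2, 8.1]
finger_gap: 0.0528
gripper_force: 30.1
```

```bash
python3 - <<'E'
from h import *
st()
go((.427,-.327,.15,168),(.652,-.219,.18,168))
E
```

```text
t 12.03 tcp [ 0.4229 -0.3284  0.0732] rpy [1.7998e+02 1.1000e-01 1.6799e+02] gap 0.0528 gf 30.1 F [-0.9  2.2  8.1]
row [-0.0039, 0.0023, -0.0768] [0.02, 0.11, -0.01]
row [-0.2015, 0.1548, -0.1064] [0.02, 0.11, -0.01]
```

Emit:
apply_moves(commands=[[0,0,-0.02,0,0,0],[0,0,-0.055,0,0,0],[-0.03,0.02,-0.09,0,0,0],[-0.07,0.05,-0.106,0,0,0],[-0.12,0.09,-0.106,0,0,0],[-0.165,0.125,-0.106,0,0,0],[-0.2,0.155,-0.106,0,0,0],[-0.201,0.155,-0.106,0,0,0],[-0.201,0.155,-0.106,0,0,0]])

```text
time_s: 13.15
ee_pos: [0.6506, -0.219, 0.178]
eef_rot: [-3.141, -0.0, 2.932]
ft_force: [-0.5, -0.6, -0.7]
finger_gap: 0.0525
gripper_force: 32.0
```

```bash
python3 - <<'E'
from h import *
np.set_printoptions(precision=4,suppress=True)
st(); c=cams.camera("wrist"); cv2.imwrite("pics/w6.png",c["pixels"])
for q in("dish","buffer_mid"):
    for r in nets.place_of(c,q)[:2]:
        p=r["position"]; print(q,round(r["score"],2),np.round(p,1),"surf",at(c,p,depth(c,p)),"atz",atz(c,p,.004)[:2])
P=cloud(c); B=(.58,.72,-.29,-.15)
rect(P,B,.0035,.012,"dish")
# held puck in tool axes
top(c,robot.sense()["ee_pos"][2]+.003,.04,"puck",.005)
E
```

```text
t 13.15 tcp [ 0.6506 -0.219   0.178 ] rpy [-179.95   -0.01  167.96] gap 0.0525 gf 32.0 F [-0.5 -0.6 -0.7]
dish 0.92 [183.7 286.6] surf [ 0.6485 -0.2172  0.0057] atz [ 0.649  -0.2173]
buffer_mid 0.85 [296.8 285.6] surf [ 0.6476 -0.218   0.1828] atz [ 0.7535 -0.2404]
dish 7851 rect [ 641.  -222.7] [112.2  86.1] 20.8 circ [ 633.5 -214.6] 61.5 mean [ 648.1 -217.7    8.3]
puck 14838 extent [0.0494 0.0621] centre tool [0.0001 0.0004] z 0.1826 rect [ 3.3 -0.9] [57.8 62.2] 40.5
```

View pics/w6.png

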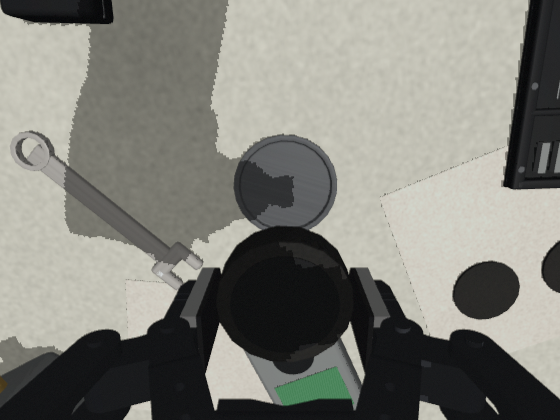

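The dish is at (185,286), which gives (0.649, -0.2175). The puck is held centred and level.

Emit:
apply_moves(commands=[[0.002,0.001,0.03,0,0,0],[0.002,0.001,0.075,0,0,0],[0.002,0.001,0.12,0,0,0],[0.002,0.001,0.145,0,0,0],[0.002,0.001,0.152,0,0,0],[0.002,0.001,0.152,0,0,0]])

```text
time_s: 14.05
ee_pos: [0.6492, -0.2177, 0.0266]
eef_rot: [-3.141, 0.001, 2.931]
ft_force: [0.4, 0.8, 0.3]
finger_gap: 0.0523
gripper_force: 32.0
```

Emit:
apply_moves(commands=[[0,0,0.004,0,0,0],[0,0,0.007,0,0,0],[0,0,0.007,0,0,0]])

```text
time_s: 14.42
ee_pos: [0.6496, -0.2172, 0.0193]
eef_rot: [-3.142, 0.001, 2.932]
ft_force: [0.4, -0.1, 0.9]
finger_gap: 0.0526
gripper_force: 32.2
```

Emit:
apply_moves(commands=[[0,0,0.001,0,0,0],[0,0,0.001,0,0,0]])

```text
time_s: 14.68
ee_pos: [0.6496, -0.2172, 0.0193]
eef_rot: [3.141, 0.001, 2.932]
ft_force: [-3.5, 1.8, 10.2]
finger_gap: 0.0527
gripper_force: 33.2
```

Emit:
apply_moves(commands=[[0,0,0,0,0,0],[0,0,0,0,0,0],[0,0,0,0,0,0]], grip=78)

```text
time_s: 15.05
ee_pos: [0.6491, -0.217, 0.0176]
eef_rot: [-3.142, -0.0, 2.932]
ft_force: [-0.8, 0.8, -0.0]
finger_gap: 0.0669
gripper_force: 0.0
```

Emit:
apply_moves(commands=[[0,0,-0.02,0,0,0],[0,0,-0.06,0,0,0],[0,0,-0.11,0,0,0],[0.02,-0.01,-0.15,0,0,0],[0.07,-0.03,-0.16,0,0,0],[0.07,-0.03,-0.16,0,0,0]], grip=88)

```text
time_s: 15.8
ee_pos: [0.5713, -0.2346, 0.1806]
eef_rot: [3.141, 0.002, 2.927]
ft_force: [0.4, -0.0, -1.2]
finger_gap: 0.0755
gripper_force: 0.0
```

```bash
python3 - <<'E'
from h import *
np.set_printoptions(precision=4,suppress=True)
st(); c=cams.camera("wrist"); cv2.imwrite("pics/w7.png",c["pixels"]); P=cloud(c)
rect(P,(.6,.69,-.26,-.18),.020,.028,"puck in dish")
go((.424,-.327,.14,168))
E
```

```text
t 15.8 tcp [ 0.5713 -0.2346  0.1806] rpy [179.94   0.11 167.69] gap 0.0755 gf 0.0 F [ 0.4 -0.  -1.2]
puck in dish 2816 rect [ 591.4 -222.9] [193.3  54.1] 5.9 circ [ 590.9 -217.9] 97.2 mean [ 649.4 -216.8   24.8]
row [0.1264, -0.1235, 0.0395] [0.08, 0.14, -0.16]
```

Emit:
apply_moves(commands=[[0.042,-0.041,0.013,0,0,-1],[0.084,-0.082,0.026,0,0,-2],[0.126,-0.124,0.04,0,0,-2.5],[0.128,-0.124,0.05,0,0,-2.5],[0.128,-0.124,0.05,0,0,-2.5],[0.128,-0.124,0.05,0,0,-2.5]])

```text
time_s: 16.6
ee_pos: [0.4252, -0.3259, 0.1283]
eef_rot: [-3.141, 0.001, 2.978]
ft_force: [0.4, 0.1, 0.1]
finger_gap: 0.0751
gripper_force: 0.0
```

```bash
python3 - <<'E'
from h import *
st(); c=cams.camera("wrist"); tips(c); cv2.imwrite("pics/w8.png",c["pixels"])
top(c,.0595,.06,"cells"); top(c,.036,.11,"charger")
E
```

```text
t 16.6 tcp [ 0.4252 -0.3259  0.1283] rpy [-1.7997e+02  3.0000e-02  1.7061e+02] gap 0.0751 gf 0.0 F [0.4 0.1 0.1]
tips gap 0.07522437584509346 (5535, 3) [-0.00715376 -0.00151108  0.00126067  0.00275263]
tips gap 0.07522437584509346 (5386, 3) [-0.00704936 -0.00142119  0.00116075  0.00268399]
cells 9779 extent [0.0823 0.0519] centre tool [ 0.0018 -0.002 ] z 0.0585 rect [ 1.1 -2. ] [56.  84.9] 89.8
charger 8320 extent [0.1458 0.129 ] centre tool [ 0.0009 -0.0343] z 0.0355 rect [  2.9 -39.7] [149.3 135.8] 4.0
```

View pics/w8.png

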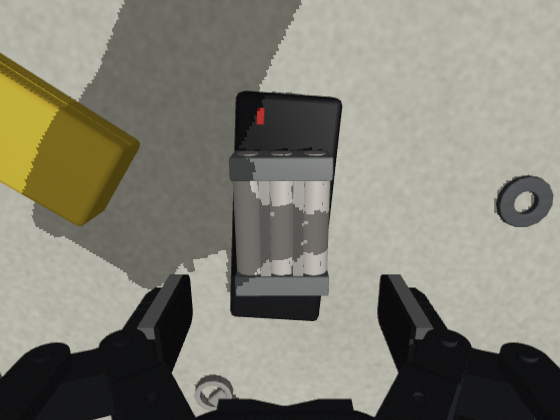

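The block (rows 152–295, cols 232–332) is now parallel to the fingers. Descend and grip.

Emit:
apply_moves(commands=[[0.0015,-0.002,0.04,0,0,0],[0.0015,-0.002,0.07,0,0,0],[0.0015,-0.002,0.077,0,0,0],[0.0015,-0.002,0.077,0,0,0],[0.0015,-0.002,0.077,0,0,0]])

```text
time_s: 17.27
ee_pos: [0.4226, -0.3287, 0.0521]
eef_rot: [-3.141, 0.002, 2.976]
ft_force: [0.3, -0.1, -0.2]
finger_gap: 0.0756
gripper_force: 0.0
```

Emit:
apply_moves(commands=[[0,0,0,0,0,0],[0,0,0,0,0,0],[0,0,0,0,0,0],[0,0,0,0,0,0]], grip=48, squeeze=40)

```text
time_s: 17.77
ee_pos: [0.4223, -0.3285, 0.0519]
eef_rot: [3.142, 0.002, 2.976]
ft_force: [-2.7, 2.2, 7.7]
finger_gap: 0.0551
gripper_force: 41.8
```

```bash
python3 - <<'E'
from h import *
st(); s=robot.sense()
go((s["ee_pos"][0],s["ee_pos"][1],.12,170.6),(.583,.027,.18,171))
E
```

```text
t 17.77 tcp [ 0.4223 -0.3285  0.0519] rpy [1.8000e+02 9.0000e-02 1.7049e+02] gap 0.0551 gf 41.8 F [-2.7  2.2  7.7]
row [-0.0001, 0.0, -0.0681] [0.0, 0.09, -0.11]
row [-0.1, 0.3771, -0.1279] [0.0, 0.09, -0.51]
```

Emit:
apply_moves(commands=[[0,0,-0.015,0,0,0],[0,0,-0.045,0,0,0],[-0.01,0.035,-0.08,0,0,0],[-0.025,0.085,-0.115,0,0,0],[-0.038,0.14,-0.128,0,0,0],[-0.052,0.195,-0.128,0,0,0],[-0.066,0.25,-0.128,0,0,0],[-0.08,0.305,-0.128,0,0,0],[-0.092,0.35,-0.128,0,0,0],[-0.1,0.377,-0.128,0,0,-0.5],[-0.1,0.377,-0.128,0,0,-0.5],[-0.1,0.377,-0.128,0,0,-0.5]])

```text
time_s: 19.27
ee_pos: [0.5823, 0.0251, 0.1791]
eef_rot: [-3.141, 0.0, 2.982]
ft_force: [-0.5, 0.3, -0.9]
finger_gap: 0.055
gripper_force: 43.6
```

```bash
python3 - <<'E'
from h import *
np.set_printoptions(precision=4,suppress=True)
st(); c=cams.camera("wrist"); cv2.imwrite("pics/w9.png",c["pixels"])
for r in nets.place_of(c,"case")[:2]:
    p=r["position"]; print("case",round(r["score"],2),np.round(p,1),"surf",at(c,p,depth(c,p)),"atz",atz(c,p,.004)[:2])
s=robot.sense(); top(c,s["ee_pos"][2]+.007,.06,"cells held",.006)
g=c["pixels"]; print(g[150:160:5,200:380:20].mean(-1).astype(int))
E
```

```text
t 19.27 tcp [0.5823 0.0251 0.1791] rpy [-179.95    0.01  170.87] gap 0.055 gf 43.6 F [-0.5  0.3 -0.9]
case 0.88 [190.7 286.5] surf [0.5414 0.0325 0.1721] atz [0.5869 0.0257]
cells held 29769 extent [0.0818 0.0585] centre tool [-0. -0.] z 0.1849 rect [-0.9 -0. ] [82.6 85.6] 89.9
[[114 117  11  19  52  56  57  27 190]
 [118 119  13  21  51  55  56  32 192]]
```

View pics/w9.png

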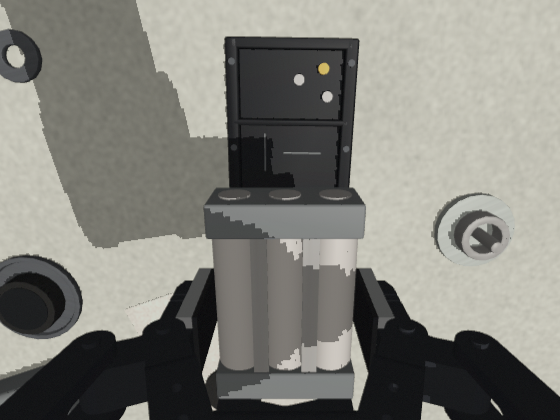

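The case shows at rows 38–190, cols 226–359, with the cross wall at row 122. The collar on its post (235,483) and the puck in its dish (305,30) are both in place. I'll take the case axis from its edges, and check it against the top view.

```bash
python3 - <<'E'
from h import *
np.set_printoptions(precision=4,suppress=True)
c=cams.camera("wrist"); P=cloud(c)
# wall tops by depth in the wrist view, in tool axes
s=robot.sense();R0=Ro.from_euler("xyz",s["eef_rot"])
def tool(p): return R0.inv().apply(p-s["ee_pos"])
g=c["pixels"].mean(-1)
for r in(50,80,100,110):
    row=cv2.GaussianBlur(g,(5,5),0)[r]; d=np.where(row[200:400]<62)[0]+200   # dark run
    pl,pr=[tool(atz(c,[r,k],.012))[:2] for k in(d.min(),d.max())]; print(r,d.min(),d.max(),"L",pl,"R",pr,"mid",(pl+pr)/2,"w",pr-pl)
for k in(270,300,320):
    col=cv2.GaussianBlur(g,(3,3),0)[25:190,k]; d=np.where(col<62)[0]+25; print(k,"near edge row",d.min(),tool(atz(c,[d.min(),k],.012))[:2])
    z=P[25:190,k,2]; w=np.where((z>.0105)&(z<.018))[0]+25; print("  wall rows",w, tool(P[w,k])[:,0] if len(w) else"")
t=cams.camera("top"); h=t["pixels"].mean(-1).astype(np.uint8)
P=cloud(t); m=((h<50)&(P[...,0]>.45)&(P[...,0]<.71)&(P[...,1]>-.06)&(P[...,1]<.11)&(P[...,2]<.03)).astype(np.uint8)
rs=np.argwhere(m); Q=np.array([atz(t,p,.010)[:2] for p in rs])*1000
r=cv2.minAreaRect(Q.astype(np.float32)); print("top case",r,len(Q))
E
```

```text
50 225 356 L [ 0.1042 -0.0439] R [0.1041 0.0518] mid [0.1042 0.0039] w [-0.0001  0.0956]
80 226 354 L [ 0.0835 -0.0442] R [0.0834 0.0515] mid [0.0834 0.0037] w [-0.0001  0.0956]
100 227 353 L [ 0.0691 -0.0441] R [0.069  0.0515] mid [0.0691 0.0037] w [-0.0001  0.0956]
110 227 352 L [ 0.0618 -0.0445] R [0.0617 0.0512] mid [0.0617 0.0033] w [-0.0001  0.0956]
270 near edge row 38 [ 0.1122 -0.0109]
  wall rows [ 37  38  39  40  41  42  43  44  45  46  47  48 119 120 121 122 123 124] [0.1128 0.112  0.1114 0.1107 0.11   0.1093 0.1087 0.108  0.1074 0.1068
 0.1061 0.1054 0.0551 0.0544 0.0536 0.0529 0.0521 0.0514]
300 near edge row 39 [0.1115 0.0108]
  wall rows [ 37  38  39  40  41  42  43  44  45  46  47  48 119 120 121 122 123 124
 125] [0.1126 0.112  0.1115 0.1109 0.1101 0.1094 0.1088 0.1081 0.1074 0.1069
 0.1061 0.1054 0.055  0.0544 0.0536 0.0529 0.0521 0.0514 0.0506]
320 near edge row 39 [0.1115 0.0253]
  wall rows [ 37  38  39  40  41  42  43  44  45  46  47  48  64  65  66  67  68  69
  70  71  72 119 120 121 122 123 124 125] [0.1126 0.1119 0.1113 0.1107 0.1101 0.1094 0.1087 0.108  0.1073 0.1066
 0.106  0.1055 0.0946 0.0939 0.0931 0.0925 0.0918 0.0912 0.0905 0.0898
 0.0891 0.0549 0.0543 0.0537 0.0529 0.0521 0.0512 0.0507]
top case ((579.5681762695312, 8.307075500488281), (55.53219985961914, 222.98651123046875), 80.16810607910156) 957
```

The case centre comes out at (0.585, 0.029) and agrees with the top view (0.584, 0.028). Lower the block.

Emit:
apply_moves(commands=[[-0.002,0.004,0.03,0,0,0],[-0.002,0.004,0.075,0,0,0],[-0.002,0.004,0.12,0,0,0],[-0.002,0.004,0.145,0,0,0],[-0.002,0.004,0.151,0,0,0],[-0.002,0.004,0.151,0,0,0]])

```text
time_s: 20.23
ee_pos: [0.5855, 0.0302, 0.0284]
eef_rot: [-3.142, 0.0, 2.984]
ft_force: [0.6, 0.4, -1.9]
finger_gap: 0.0549
gripper_force: 43.5
```

Emit:
apply_moves(commands=[[0,0,0.003,0,0,0],[0,0,0.0055,0,0,0],[0,0,0.0055,0,0,0]])

```text
time_s: 20.6
ee_pos: [0.5853, 0.0308, 0.0226]
eef_rot: [3.141, 0.0, 2.984]
ft_force: [-0.4, -0.3, -1.3]
finger_gap: 0.0554
gripper_force: 43.5
```

Emit:
apply_moves(commands=[[0,0,0.0015,0,0,0],[0,0,0.0015,0,0,0]])

```text
time_s: 20.85
ee_pos: [0.5854, 0.0308, 0.022]
eef_rot: [3.141, 0.0, 2.984]
ft_force: [-4.8, 0.3, 11.2]
finger_gap: 0.0552
gripper_force: 45.1
```

Contact. Release and rise.

Emit:
apply_moves(commands=[[0,0,0,0,0,0],[0,0,0,0,0,0],[0,0,0,0,0,0]], grip=78)

```text
time_s: 21.22
ee_pos: [0.5852, 0.0307, 0.0207]
eef_rot: [-3.141, -0.0, 2.984]
ft_force: [0.1, 0.2, -0.9]
finger_gap: 0.0664
gripper_force: 0.0
```

Emit:
apply_moves(commands=[[0,0,-0.02,0,0,0],[0,0,-0.06,0,0,0],[0,0,-0.11,0,0,0],[0.01,-0.04,-0.15,0,0,0],[0.03,-0.09,-0.16,0,0,0],[0.03,-0.09,-0.16,0,0,0]], grip=100)

```text
time_s: 21.98
ee_pos: [0.5405, -0.0582, 0.1835]
eef_rot: [3.14, 0.003, 2.977]
ft_force: [-0.2, -0.4, -0.0]
finger_gap: 0.0856
gripper_force: 0.0
```

```bash
python3 - <<'E'
from h import *
np.set_printoptions(precision=4,suppress=True)
st(); c=cams.camera("wrist"); P=cloud(c); cv2.imwrite("pics/w10.png",c["pixels"])
rect(P,(.53,.64,-.02,.08),.026,.034,"cells in case")
t=cams.camera("top");P=cloud(t); rect(P,(.3,.52,-.45,-.2),.028,.041,"charger",2); rect(P,(.53,.64,-.02,.08),.022,.034,"cells top")
go((.42,-.33,.16,169))
E
```

```text
t 21.98 tcp [ 0.5405 -0.0582  0.1835] rpy [179.93   0.17 170.59] gap 0.0856 gf 0.0 F [-0.2 -0.4 -0. ]
cells in case 5094 rect [547.9  23.7] [201.2  89.6] 14.7 circ [552.5   6.2] 104.1 mean [585.   30.9  28.9]
charger 1227 rect [ 346.7 -256.3] [126.7 382.5] 45.5 circ [ 373.7 -228.7] 192.9 mean [ 420.9 -326.8   37.2]
cells top none
row [0.0765, -0.2921, 0.0215] [0.08, 0.08, 1.92]
```

Emit:
apply_moves(commands=[[0.015,-0.058,0,0,0,0.5],[0.03,-0.116,0,0,0,1],[0.045,-0.174,0.005,0,0,1.9],[0.06,-0.232,0.015,0,0,1.9],[0.0765,-0.292,0.022,0,0,1.9],[0.0765,-0.292,0.04,0,0,1.9],[0.0765,-0.292,0.04,0,0,1.9],[0.0765,-0.292,0.04,0,0,1.9]])

```text
time_s: 23.08
ee_pos: [0.4215, -0.3284, 0.141]
eef_rot: [3.141, -0.0, 2.954]
ft_force: [0.2, 0.3, 0.2]
finger_gap: 0.0857
gripper_force: 0.0
```

```bash
python3 - <<'E'
from h import *
st(); c=cams.camera("wrist"); tips(c); cv2.imwrite("pics/w11.png",c["pixels"])
top(c,.035,.085,"charger"); top(c,.035,.06,"charger mid part")
E
```

```text
t 23.07 tcp [ 0.4215 -0.3284  0.141 ] rpy [ 1.7999e+02 -2.0000e-02  1.6925e+02] gap 0.0857 gf 0.0 F [0.2 0.3 0.2]
tips gap 0.08522467435911658 (4861, 3) [-0.00892258 -0.00437411 -0.00215322 -0.0004049 ]
tips gap 0.08522467435911658 (4775, 3) [-0.00889604 -0.00428193 -0.002138   -0.00024737]
charger 19591 extent [0.1432 0.0606] centre tool [-0.0016  0.0009] z 0.0355 rect [-2.8  0.7] [149.5  61.8] 2.6
charger mid part 15233 extent [0.1124 0.0595] centre tool [0.0004 0.0009] z 0.0356 rect [-0.1  0.8] [119.8  61.8] 2.6
```

View pics/w11.png

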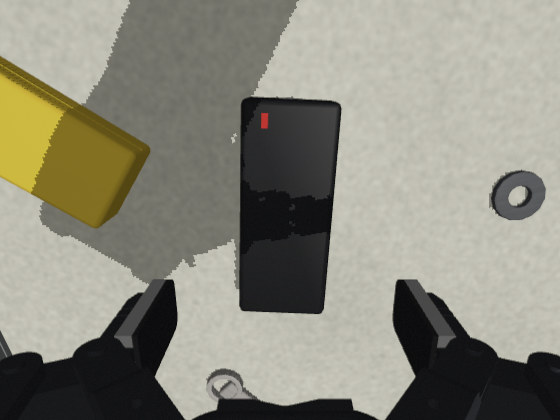

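The charger alone is left at rows 98–313, cols 240–340, clear of the yellow brick. I'll turn 2.6°, go down and grip.

Emit:
apply_moves(commands=[[-0.0025,0.0007,0.04,0,0,2.6],[-0.0025,0.0007,0.085,0,0,2.6],[-0.0025,0.0007,0.115,0,0,2.6],[-0.0025,0.0007,0.126,0,0,2.6],[-0.0025,0.0007,0.126,0,0,2.6],[-0.0025,0.0007,0.126,0,0,2.6]])

```text
time_s: 23.88
ee_pos: [0.4238, -0.3301, 0.0162]
eef_rot: [-3.141, 0.002, 2.906]
ft_force: [0.2, 0.1, 0.4]
finger_gap: 0.0854
gripper_force: 0.0
```

Emit:
apply_moves(commands=[[0,0,0,0,0,0],[0,0,0,0,0,0],[0,0,0,0,0,0],[0,0,0,0,0,0],[0,0,0,0,0,0]], grip=60, squeeze=60)

```text
time_s: 24.5
ee_pos: [0.4236, -0.3296, 0.016]
eef_rot: [3.141, 0.002, 2.906]
ft_force: [-1.9, 3.4, 10.2]
finger_gap: 0.0613
gripper_force: 63.9
```

```bash
python3 - <<'E'
from h import *
st(); s=robot.sense()
go((s["ee_pos"][0],s["ee_pos"][1],.1,167),(.5,-.1,.18,172),(.5,.1,.18,182),(.419,.304,.18,190))
c=cams.camera("top"); P=cloud(c); g=c["pixels"]
# tray: outer outline by colour (wood, saturated) at rim height
hsv=cv2.cvtColor(g,cv2.COLOR_BGR2HSV); m=((hsv[...,1]>70)&(hsv[...,0]>8)&(hsv[...,0]<30)).astype(np.uint8)
m[:,:100]=0; m[:,200:]=0; m[:165]=0; m[265:]=0
q=np.array([atz(c,p,.009)[:2] for p in np.argwhere(m)])*1000; print(len(q),cv2.minAreaRect(q.astype(np.float32)))
E
```

```text
t 24.5 tcp [ 0.4236 -0.3296  0.016 ] rpy [1.7996e+02 9.0000e-02 1.6650e+02] gap 0.0613 gf 63.9 F [-1.9  3.4 10.2]
row [-0.0001, 0.0001, -0.084] [0.04, 0.09, -0.5]
row [-0.021, 0.2413, -0.1638] [0.04, 0.09, -5.5]
row [0.0257, 0.4357, -0.1638] [0.03, 0.09, -15.5]
row [0.1521, 0.6152, -0.1638] [0.02, 0.1, -23.5]
2670 ((382.4129943847656, 293.202392578125), (271.5604248046875, 140.5390625), 24.486785888671875)
```

Emit:
apply_moves(commands=[[0,0,-0.015,0,0,0],[0,0,-0.05,0,0,0],[-0.002,0.02,-0.1,0,0,0],[-0.006,0.07,-0.14,0,0,0],[-0.011,0.12,-0.164,0,0,-1],[-0.016,0.18,-0.164,0,0,-3],[-0.021,0.24,-0.164,0,0,-5],[-0.008,0.29,-0.164,0,0,-8],[0.005,0.34,-0.164,0,0,-11],[0.016,0.39,-0.164,0,0,-13],[0.026,0.436,-0.164,0,0,-15],[0.056,0.48,-0.164,0,0,-18],[0.087,0.525,-0.164,0,0,-20],[0.12,0.57,-0.164,0,0,-22],[0.145,0.605,-0.164,0,0,-23.5],[0.152,0.615,-0.164,0,0,-23.5],[0.152,0.615,-0.164,0,0,-23.5],[0.152,0.615,-0.164,0,0,-23.5]])

```text
time_s: 26.8
ee_pos: [0.4196, 0.302, 0.179]
eef_rot: [-3.141, 0.0, -2.97]
ft_force: [-0.2, -0.4, -4.0]
finger_gap: 0.0613
gripper_force: 68.0
```

```bash
python3 - <<'E'
from h import *
np.set_printoptions(precision=4,suppress=True)
st(); c=cams.camera("wrist"); cv2.imwrite("pics/w12.png",c["pixels"])
for r in nets.place_of(c,"tray")[:2]:
    p=r["position"]; print("tray",round(r["score"],2),np.round(p,1),"atz",atz(c,p,.005)[:2])
s=robot.sense(); top(c,s["ee_pos"][2]+.02,.09,"held",.006)
E
```

```text
t 26.8 tcp [0.4196 0.302  0.179 ] rpy [-179.96    0.01 -170.16] gap 0.0613 gf 68.0 F [-0.2 -0.4 -4. ]
held 57069 extent [0.1027 0.0612] centre tool [ 0.0216 -0.0004] z 0.1985 rect [18.2 -0. ] [112.2  89. ] 0.6
```

View pics/w12.png

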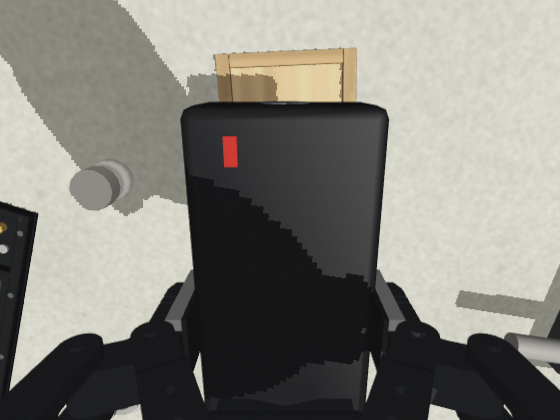

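The near end of the tray shows at rows 48–100, cols 216–357, turned about 2° from the tool. I'll work out its centre from its outline.

```bash
python3 - <<'E'
from h import *
np.set_printoptions(precision=4,suppress=True)
c=cams.camera("wrist"); s=robot.sense();R0=Ro.from_euler("xyz",s["eef_rot"])
T=lambda p:R0.inv().apply(atz(c,p,.011)-s["ee_pos"])[:2]
hsv=cv2.cvtColor(c["pixels"],cv2.COLOR_BGR2HSV); m=((hsv[...,1]>60)&(hsv[...,0]>8)&(hsv[...,0]<32)); m[100:]=0; m[:,:200]=0; m[:,370:]=0
for r in(60,70,80,90,97):
    k=np.where(m[r])[0]; a,b=T([r,k.min()]),T([r,k.max()]); print(r,k.min(),k.max(),a,b,"mid",(a+b)/2,"w",b[1]-a[1])
e=np.array([T([np.where(m[:,k])[0].min(),k]) for k in range(225,350,5)])
f=np.polyfit(e[:,1],e[:,0],1); print("near edge x at y=0:",f[1],"slope deg",np.degrees(np.arctan(f[0])))
E
```

```text
60 215 355 [ 0.0975 -0.0518] [0.0973 0.0515] mid [ 0.0974 -0.0002] w 0.10328887335703318
70 216 355 [ 0.0905 -0.0515] [0.0904 0.0519] mid [0.0905 0.0002] w 0.10334269562764475
80 217 355 [ 0.0835 -0.0511] [0.0834 0.0523] mid [0.0834 0.0006] w 0.10339735527823868
90 218 355 [ 0.0763 -0.0508] [0.0762 0.0527] mid [0.0763 0.001 ] w 0.10345287200426989
97 219 355 [ 0.0713 -0.0503] [0.0712 0.053 ] mid [0.0712 0.0013] w 0.10326436998096601
near edge x at y=0: 0.10333595034576451 slope deg 2.4159130255196013
```

The tray centre is (0.0064, 0.0044) from the tool with a −2.8° turn. That is world (0.4125, 0.305), which matches the outline corners in the first top view. Lower.

Emit:
apply_moves(commands=[[0.0064,0.0044,0.02,0,0,-2.8],[0.0064,0.0044,0.06,0,0,-2.8],[0.0064,0.0044,0.1,0,0,-2.8],[0.0064,0.0044,0.13,0,0,-2.8],[0.0064,0.0044,0.145,0,0,-2.8],[0.0064,0.0044,0.148,0,0,-2.8],[0.0064,0.0044,0.148,0,0,-2.8]])

```text
time_s: 27.82
ee_pos: [0.4123, 0.3073, 0.0317]
eef_rot: [3.141, 0.001, -2.919]
ft_force: [-0.2, 0.6, -3.5]
finger_gap: 0.0607
gripper_force: 67.8
```

```bash
python3 - <<'E'
from h import *
st(); c=cams.camera("wrist"); cv2.imwrite("pics/w13.png",c["pixels"])
E
```

```text
t 27.82 tcp [0.4123 0.3073 0.0317] rpy [ 1.7996e+02  6.0000e-02 -1.6723e+02] gap 0.0607 gf 67.8 F [-0.2  0.6 -3.5]
```

View pics/w13.png

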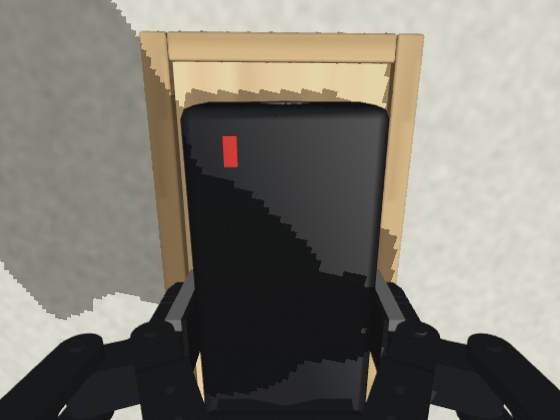

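The charger lies square over the tray (inner walls at cols ~175 and ~390, charger cols 183–388). Final lowering.

Emit:
apply_moves(commands=[[0,-0.001,0.004,0,0,0],[0,-0.001,0.008,0,0,0],[0,-0.001,0.01,0,0,0],[0,-0.001,0.01,0,0,0]])

```text
time_s: 28.38
ee_pos: [0.4118, 0.306, 0.021]
eef_rot: [3.142, -0.0, -2.919]
ft_force: [-1.8, -1.5, 1.9]
finger_gap: 0.0609
gripper_force: 68.6
```

Emit:
apply_moves(commands=[[0,0,0.0005,0,0,0],[0,0,0.0005,0,0,0]])

```text
time_s: 28.62
ee_pos: [0.4118, 0.306, 0.021]
eef_rot: [3.141, -0.0, -2.919]
ft_force: [-4.9, -3.3, 10.2]
finger_gap: 0.0609
gripper_force: 69.9
```

Emit:
apply_moves(commands=[[0,0,0,0,0,0],[0,0,0,0,0,0],[0,0,0,0,0,0],[0,0,0,0,0,0]], grip=90)

```text
time_s: 29.12
ee_pos: [0.4119, 0.3061, 0.0203]
eef_rot: [-3.142, 0.0, -2.918]
ft_force: [0.4, -0.2, 0.2]
finger_gap: 0.077
gripper_force: 0.0
```

Emit:
apply_moves(commands=[[0,0,-0.02,0,0,0],[0,0,-0.06,0,0,0],[0,0,-0.11,0,0,0],[0,0,-0.16,0,0,0],[0,0,-0.2,0,0,0],[0,0,-0.2,0,0,0]])

```text
time_s: 29.88
ee_pos: [0.4132, 0.3071, 0.2235]
eef_rot: [3.138, 0.005, -2.919]
ft_force: [0.1, 0.1, -0.2]
finger_gap: 0.0769
gripper_force: 0.0
```

```bash
python3 - <<'E'
from h import *
st(); c=cams.camera("wrist"); P=cloud(c)
rect(P,(.32,.50,.24,.37),.034,.046,"charger in tray")
t=cams.camera("top"); cv2.imwrite("pics/end.png",np.hstack([cv2.resize(t["pixels"][100:260,100:420],None,fx=1.8,fy=1.8,interpolation=cv2.INTER_CUBIC),cv2.resize(c["pixels"],(224,288))])); P=cloud(t)
rect(P,(.38,.50,.12,.2),.03,.05,"jar"); rect(P,(.42,.50,-.2,-.12),.003,.015,"washer")
w=cams.camera("side"); cv2.imwrite("pics/side.png",w["pixels"])
E
```

```text
t 29.88 tcp [0.4132 0.3071 0.2235] rpy [ 179.8     0.26 -167.22] gap 0.0769 gf 0.0 F [ 0.1  0.1 -0.2]
charger in tray 12169 rect [416.8 309.2] [167.4  65.7] 12.4 circ [419.3 308.9] 86.0 mean [407.3 305.5  41.2]
jar 114 rect [435.6 161.2] [27.3 27.9] 6.6 circ [435.6 161.8] 14.9 mean [434.3 160.3  37.6]
washer 27 rect [ 439.1 -152. ] [23.6  9.2] 47.4 circ [ 439.6 -152.5] 11.9 mean [ 438.9 -152.5    4.4]
```

View pics/end.png

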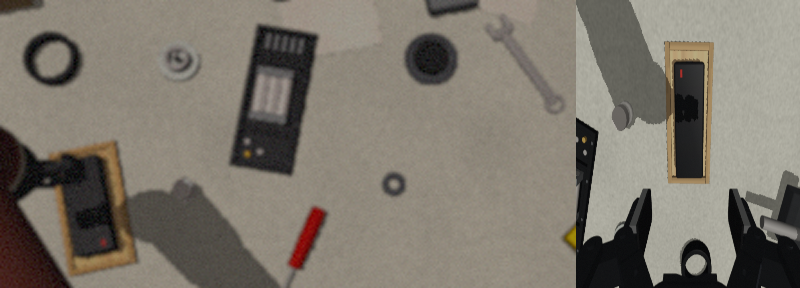

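All pieces sit in their places, and the jar and washer have not moved. One numeric check that the charger lies flat, then hand in.

```bash
python3 - <<'E'
from h import *
c=cams.camera("wrist"); P=cloud(c)
m=(P[...,0]>.33)&(P[...,0]<.49)&(P[...,1]>.25)&(P[...,1]<.36)&(P[...,2]>.037)&(P[...,2]<.045); q=P[m]
A=np.c_[q[:,:2]-[.41,.306],np.ones(len(q))]; f=np.linalg.lstsq(A,q[:,2],rcond=None)[0]; print(len(q),np.degrees(f[:2]),f[2], "x range",np.percentile(q[:,0],[.5,99.5]))
if abs(np.degrees(f[:2])).max()<1.5 and abs(f[2]-.040)<.003: print(hand_in())
E
```

```text
12292 [ 0.05960343 -0.04921697] 0.04044651609967487 x range [0.33709171 0.48577318]
the job is handed in; nothing more can be done
None
```

The job is handed in: collar on the post, puck in the dish, cell block in the middle bay and charger flat in the tray, placed in that order in about 30 s, with the jar and washer left alone; no verdict was returned.

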